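# Fit the keyed drive cog on the instrument's hub

### The job

Fit the orange cog onto the keyed hub of the wooden instrument case: turn it so that its open slot faces the hub's red key, slide it down until it lies fully home on the panel, and let go. Leave the blue and the yellow cog where they lie.

Things in the scene. Friction and masses are not known exactly. Their poses are not given: they have to be found in the camera images.
- orange_cog: loose orange cog, 60 to 110 g, flat on the table: toothed disc 74 mm across, 12 thick, and on it a boss 46 across; 40 tall in all. Bore 31 right through. One open slot 14 wide, full height, from the bore out to 23 from the axis, cuts the boss wall; black mark just outside it. Origin: axis, underside; x to the slot (starts within 40 deg of world x), z up. Grip the boss along y (46 mm)
- hub: fixed steel hub on the panel of a wooden case 50 mm tall (14 mm knobs 100 mm off): 27 mm across to height 16, then a cone to 12 across at height 34. Red key at one side: 10 wide, out to 20 from the axis, 23 high, top rounded. Origin: axis, at panel level; x to the key (within 50 deg of world x), z up. Cog home: its origin and x on these; 2 mm play all round. Grey disc marks the seat
- blue_cog: loose blue cog of the same size as the orange one, but with a plain round bore and no slot: a bystander, not to be used. Origin: on the axis at the underside
- yellow_cog: loose yellow cog of the same size as the orange one, but with a plain round bore and no slot: a bystander, not to be used. Origin: on the axis at the underside
There are look-alikes about, which are no part of the job. There is more than one size of the orange_cog; the one meant has the size given above.

How it is judged (in metres and radians):
At the end, for the whole second after the job is handed in: the orange cog is at rest on the hub: axis within 10 mm of the hub's axis, underside less than 8 mm above the panel, slot within 15 degrees of the key, boss upright within 8 degrees (horizontal distance between orange_cog and hub below 0.01 m and z of orange_cog in the frame of hub below 0.008 m and angle between the x axis of orange_cog and the x axis of hub, either way round below 0.26 rad and angle between orange_cog's own z axis and vertical below 0.15 rad and linear speed of orange_cog below 0.02 m/s); the robot touches nothing.
It fails at once if the blue cog is shifted by more than 40 mm (distance of blue_cog from where it was at the start of the episode above 0.04 m).
It fails at once if the yellow cog is shifted by more than 40 mm (distance of yellow_cog from where it was at the start of the episode above 0.04 m).
It also fails if it takes over 35 s, if anything falls off the work surface, if the arm or the gripper's body presses on something with over 40 N, if the wrist force passes 120 N, or if a joint passes its speed limit or range.

### The arm

A 6-joint arm with a two-finger parallel gripper is mounted at the origin on the work surface. World frame = base frame: x ahead of the robot, y to its left, z up, the work surface at z = 0. Lengths are in mm, angles in rad, forces in N, time in s.
With the tool pointing down it reaches from about 275 to 825 mm from the base axis. Payload 4.9 kg.
Tool frame: the origin (TCP) lies at the centre of the arm's flange, where the gripper is bolted on; the fingertips stand 173 mm ahead of it and the grasp point (between the pads) lies 155 mm ahead of it (r.finger_overhang is the distance from the TCP to the fingertips, in mm); x points along the fingers, y is the direction in which the jaws open and shut, and the axes are right-handed (so a half turn about x gives the same grasp; the last joint's range is limited). The gripper opens to 85 mm and grips with 20 to 120 N. Pads are 22 mm wide; open, the fingers measure 114 mm over their backs; the gripper's body (76 mm by 85 mm) begins 54 mm behind the grasp point. The pads swing forward as they close: fully open they stand 13 mm farther back than shut.
Start: joints at [-1.383, 0.326, -0.193, 1.052, 0, 1.437], TCP at [173.963, -521.782, 404.681] pointing down, gripper open.
Joint ranges: [-2.65, 2.65], [-0.97, 1.79], [-1.3, 1.35], [-1.93, 2.1], [-1.47, 1.37], [-3.14, 3.14]. Speed limits (rad/s): [2.57, 2.57, 3.14, 3.14, 3.14, 3.14].

### API

Orientations are given as a 3x3 rotation matrix whose columns are the frame's x, y, z axes.
In Python, from plant import r gives the robot as it stands.
- The arm moves only by the tool step_arm, never from a script. Its argument "moves" is a list of rows, each a list of 5 numbers: the shift along the tool's x, y, z in mm, then the turn about the tool's x in rad, then the opening in per cent of the stroke, from 0 (shut) to 100 (fully open). In form: [[tx, ty, tz, yaw, fingers], ...]. A call has 1 to 12 rows; each row is the pose to reach, as a shift and turn from the pose commanded when the call began, along the tool's axes at that moment; what a row does not reach only later rows make up. A row lasts 1/8 s, in which the tool goes at most 62.5 mm and 10.7 degrees, less where a joint would pass 70% of its speed; a pose out of reach is approached as far as the arm can. A call with a gripper value outside its range is refused whole. The fingers move at their own pace and stop on an object; "newtons" is the grip in N (left out, the last holds). Time passes only in rows, so rows that repeat a pose let the fingers close. It gives the time, the measured TCP pose, the force and the opening at its end, in the units of the state.
- r.sense(): the state, without advancing time (a new reading comes with each control period).
- r.grab_frame(name): name is "side" or "top"; returns the picture (420x560x3 uint8, red, green, blue); there is no depth.
- r.camera_params(name): a dict with "intrinsics" (3x3 intrinsics, pixels), "world_to_cam" (4x4, takes a point from world to camera coordinates). Camera axes: x right, y down, z forward; pixel columns grow to the right and rows downward; lengths in mm; the calibration is good to about 2 mm. A picture is of the moment at which its call begins. camera_params takes no time and is no camera call.
- r.finish_job(): hands the job in, once; it reports no verdict.
The state is a dict: "t": time; "joint_positions": joint angles; "qvel": joint speeds; "tau": joint torques, N m; "ee_pos": TCP position; "tcp_rot": TCP orientation; "ft_force": force on the tool from outside, world axes, zero at the start; "torque": the same for the moment, N m; "opening": finger opening in mm.
Only numpy, scipy, OpenCV 4.12 (cv2) and the standard library are available. Lean on these libraries where they do the work, as an engineer would, in place of code of your own. Each camera call takes 0.05 s, during which the arm holds its last target.

## Working session

There is one attempt and no reset: what is moved stays moved. The work goes in short steps, Python scripts to look and compute and a tool call to move; the robot and the scene stay as the last step left them, time stands still between calls to the robot, and variables do not carry over. Pictures are saved under pics/ and viewed, and the job is handed in when it is done.

Besides the shell and the picture viewer there is one more tool, called as name(argument=value, ...), one argument or row to a line, values as JSON. step_arm: Moves the arm, as the interface text tells. Its arguments: {"type":"object","properties":{"moves":{"type":"array"},"newtons":{"type":"number"}},"required":["moves"]}

```bash
ls; mkdir -p pics; python3 - <<'E'
from plant import r
import cv2,numpy as np
for n in("top","side"):
    p=r.camera_params(n); print(n,np.round(p["intrinsics"],1).tolist(),np.round(p["world_to_cam"],4).tolist())
    cv2.imwrite(f"pics/{n}0.png",cv2.cvtColor(r.grab_frame(n),cv2.COLOR_RGB2BGR))
s=r.sense();print(s)
E
```

```text
pics
top [[407.7, 0.0, 276.7], [0.0, 407.7, 206.2], [0.0, 0.0, 1.0]] [[-0.0185, -0.9995, -0.027, -44.2804], [-0.9979, 0.0201, -0.0612, 518.5243], [0.0617, 0.0258, -0.9978, 808.5528], [0.0, 0.0, 0.0, 1.0]]
side [[440.7, 0.0, 271.5], [0.0, 440.7, 208.1], [0.0, 0.0, 1.0]] [[0.9484, -0.3171, 0.0029, -516.8207], [-0.2317, -0.6992, -0.6763, 101.7924], [0.2165, 0.6407, -0.7366, 657.2242], [0.0, 0.0, 0.0, 1.0]]
{'t': 0.1, 'joint_positions': array([-1.38321480e+00,  3.26870601e-01, -1.93535830e-01,  1.05198778e+00,
       -1.49621151e-05,  1.43660299e+00]), 'qvel': array([ 1.63096639e-04, -1.64562741e-03,  2.78976359e-03,  5.98978728e-04,
       -3.93812463e-05, -1.35629181e-03]), 'tau': array([ 8.45647810e-05, -4.44238722e+01,  2.63039571e+01,  7.87163910e-03,
       -1.83639845e-04,  5.65210470e-06]), 'ee_pos': array([ 173.8995738 , -521.4994916 ,  403.95973954]), 'tcp_rot': array([[-3.12678814e-04,  3.16250586e-01, -9.48675639e-01],
       [ 1.56706566e-03, -9.48674366e-01, -3.16250678e-01],
       [-9.99998723e-01, -1.58552190e-03, -1.98955057e-04]]), 'ft_force': array([0.12139774, 0.30065342, 0.09589761]), 'torque': array([ 0.03681835,  0.01409723, -0.01209581]), 'opening': 85.60206534000093}
```

View pics/top0.png

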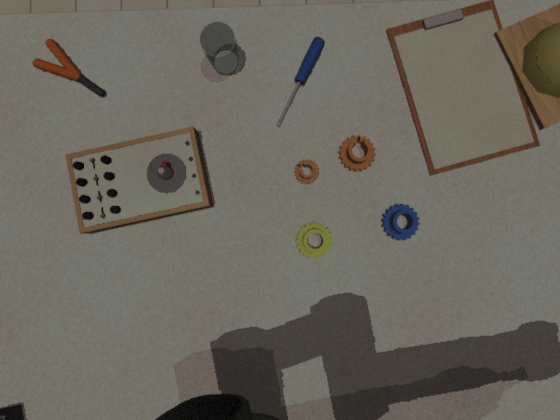

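View pics/side0.png

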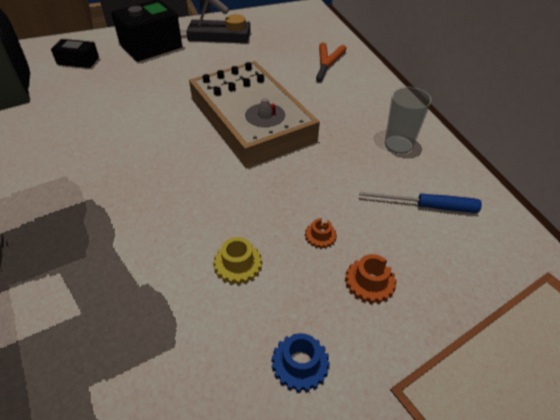

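Candidates: the large orange cog at top (357,153) / side (371,278), and the small orange cog at top (307,171) / side (321,232). Orange pliers are at top (65,65). The hub is at top (166,172). By size, the larger cog is the one meant, so I'll check it in close crops.

```bash
python3 - <<'E'
import cv2,numpy as np
t=cv2.imread("pics/top0.png");s=cv2.imread("pics/side0.png")
def c(im,x,y,w,k,):
    a=im[y-w:y+w,x-w:x+w]; a=cv2.resize(a,None,fx=k,fy=k,interpolation=cv2.INTER_CUBIC); a=cv2.convertScaleAbs(a,alpha=1.8)
    for i in range(0,2*w,10):
        cv2.putText(a,str(x-w+i),(i*k,8),0,.3,(255,255,255)); cv2.putText(a,str(y-w+i),(0,i*k+4),0,.3,(255,255,255)); cv2.line(a,(i*k,10),(i*k,14),(255,255,255));
        cv2.line(a,(22,i*k),(26,i*k),(255,255,255))
    return a
cv2.imwrite("pics/cropA.png",np.hstack([c(t,357,153,25,8),c(t,166,172,25,8)]))
cv2.imwrite("pics/cropB.png",np.hstack([c(s,371,278,32,6),c(s,265,110,32,6)]))
E
```

```text
(no output)
```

View pics/cropA.png

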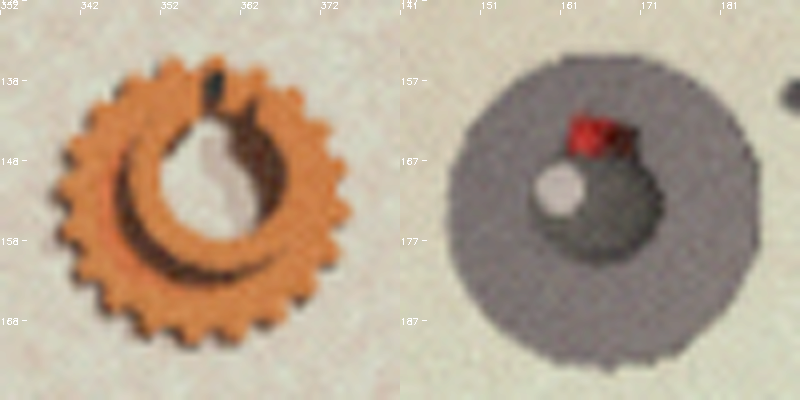

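View pics/cropB.png

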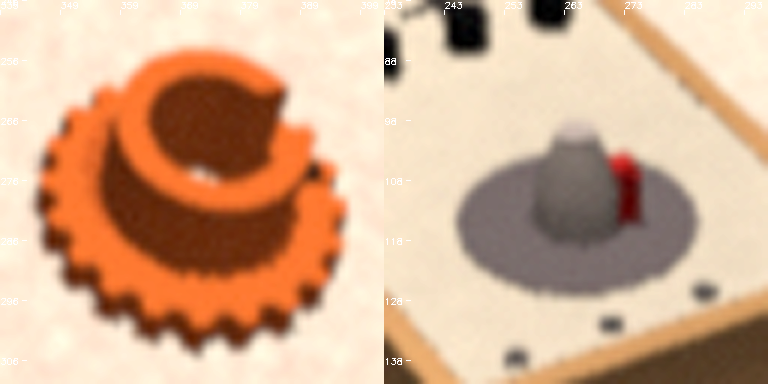

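```bash
cat > h.py <<'E'
from plant import r
import cv2,numpy as np
P={n:(np.array(r.camera_params(n)["intrinsics"]),np.array(r.camera_params(n)["world_to_cam"])) for n in("top","side")}
def unproj(n,u,v,z):
    K,T=P[n];d=T[:3,:3].T@np.linalg.solve(K,[u,v,1.]);c=-T[:3,:3].T@T[:3,3]
    return c+d*(z-c[2])/d[2]
def proj(n,X):
    K,T=P[n];X=np.atleast_2d(X);c=X@T[:3,:3].T+T[:3,3];p=c@K.T;return p[:,:2]/p[:,2:]
def circ(R,z,a0=0,a1=2*np.pi,n=60):
    a=np.linspace(a0,a1,n);return np.c_[R*np.cos(a),R*np.sin(a),0*a+z]
def pl(X,pos,yaw,Rm=None):
    c,s=np.cos(yaw),np.sin(yaw);M=np.array([[c,-s,0],[s,c,0],[0,0,1]]);return X@M.T+np.array(pos)
COG=[circ(37,12),circ(23,40,.31,2*np.pi-.31),circ(15.5,40,.47,2*np.pi-.47),np.array([[13.8,7,40],[21.9,7,40],[21.9,7,12.]]),np.array([[13.8,-7,40],[21.9,-7,40],[21.9,-7,12]]),np.array([[25,0,12.],[31,0,12]])]
HUB=[circ(13.5,0),circ(13.5,16),circ(6,34),np.array([[13,5,19],[20,5,19.],[20,5,0]]),np.array([[13,-5,19],[20,-5,19.],[20,-5,0]]),np.array([[12,0,23],[20,0,23.],[20,0,0]])]
def over(n,im,items,x,y,w,k):
    a=im[max(0,y-w):y+w,max(0,x-w):x+w];y0=max(0,y-w);x0=max(0,x-w)
    a=cv2.convertScaleAbs(cv2.resize(a,None,fx=k,fy=k,interpolation=cv2.INTER_CUBIC),alpha=1.8)
    for L,pos,yaw,col in items:
        for X in L:
            p=((proj(n,pl(X,pos,yaw))-[x0,y0]+.5)*k)
            cv2.polylines(a,[np.round(p).astype(int)],False,col,1)
    return a
E
python3 - <<'E'
from h import *
print("cog top",unproj("top",357.3,153.2,12),unproj("top",359.9,150.3,40),"mark",unproj("top",358.75,139,12))
print("cog side mark", unproj("side",307+0+(313)/6+32,246+172/6,12))
print("hub",unproj("top",166.4,173.4,50),unproj("top",160.9,170.75,84),unproj("side",265.25,115.2,50),unproj("side",265.2,99.8,84),"key",unproj("top",164.9,164.1,73),unproj("side",275,115,50))
E
```

```text
cog top [ 622.39724946 -220.1372888    12.        ] [ 622.75038095 -220.49046471   40.        ] mark [ 651.54436021 -223.96868772   12.        ]
cog side mark [ 655.70667358 -223.15474036   12.        ]
hub [584.08717371 159.8052958   50.        ] [584.25886144 160.02904625  84.        ] [585.40486916 159.26472251  50.        ] [585.84224665 160.0916362   84.        ] key [598.56461943 155.77684311  73.        ] [603.4577698  153.99380237  50.        ]
```

```bash
cat > ov.py <<'E'
from h import *
import sys
cog=eval(sys.argv[1]);hub=eval(sys.argv[2])
out=[]
for n,c,h in(("top",(357,153),(166,172)),("side",(371,278),(265,110))):
    im=cv2.imread(f"pics/{n}0.png")
    out.append(np.hstack([over(n,im,[(COG,cog[:3],cog[3],(255,0,0))],*c,32,6),over(n,im,[(HUB,hub[:3],hub[3],(255,255,0))],*h,19,10)[:384,:380]]) if 0 else np.hstack([over(n,im,[(COG,cog[:3],cog[3],(255,0,0))],*c,30,6)[:,:],over(n,im,[(HUB+[circ(48,0)],hub[:3],hub[3],(0,255,0))],*h,30,6)]))
cv2.imwrite(sys.argv[3],cv2.resize(np.vstack(out)[:,:],(590,590)))
E
python3 ov.py "(622.6,-220.3,0,-.12)" "(584.8,159.7,50,-.28)" pics/ov1.png
```

```text
(no output)
```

View pics/ov1.png

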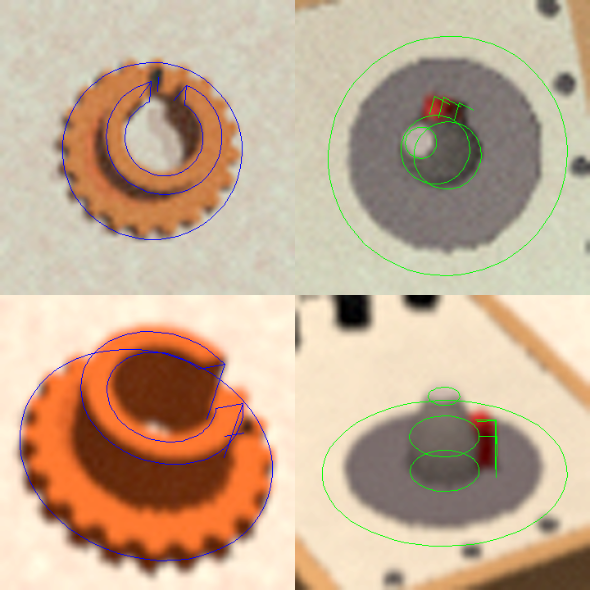

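```bash
cat > ov2.py <<'E'
from h import *
import sys
rows=[]
for hub in ((584.8,159.7,50,-.25),(584.8,159.7,50,-.15),(584.8,159.7,50,-.05)):
  rows.append(np.vstack([over(n,cv2.imread(f"pics/{n}0.png"),[(HUB,hub[:3],hub[3],(0,255,0))],*h,13,10) for n,h in(("top",(165,170)),("side",(268,108)))]))
cv2.imwrite("pics/ov2.png",np.hstack(rows))
E
python3 ov2.py
```

```text
(no output)
```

View pics/ov2.png

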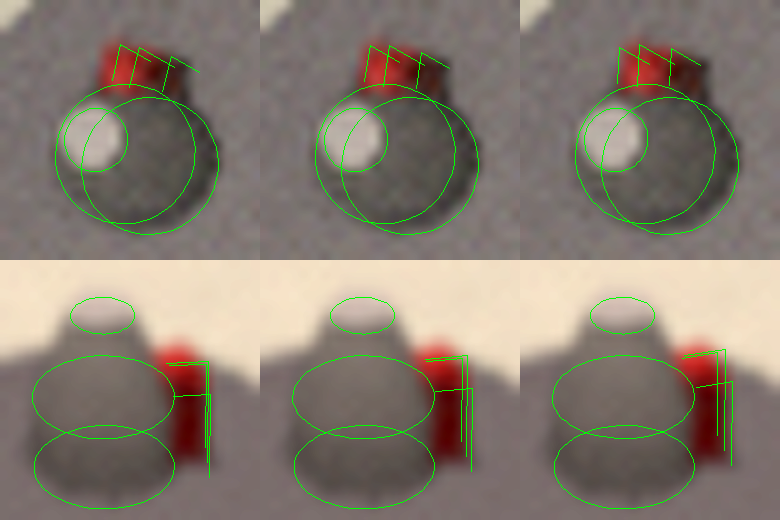

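```bash
sed -e 's/for hub in .*/for hub in ((622.3,-220,0,-.2),(622.3,-220,0,-.1),(622.3,-220,0,0)):/' -e 's/(HUB/(COG/' -e 's/(165,170)/(359,146)/;s/(268,108)/(382,268)/' -e 's/ov2.png/ov3.png/' -e 's/(0,255,0)/(255,0,0)/' ov2.py > ov3.py; python3 ov3.py
```

```text
(no output)
```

View pics/ov3.png

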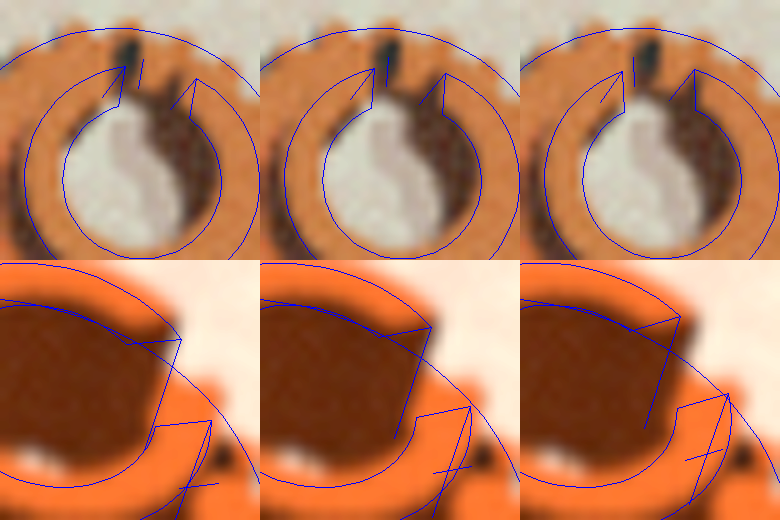

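step_arm(
  moves=[
    [0, -16, -58, 0.1, 100],
    [0, -32, -116, 0.2, 100],
    [0, -48, -174, 0.3, 100],
    [20, -64, -232, 0.39, 100],
    [40, -80, -290, 0.39, 100],
    [60, -96, -348, 0.39, 100],
    [80, -112, -406, 0.39, 100],
    [100, -128, -464, 0.39, 100],
    [120, -144.4, -521, 0.39, 100],
    [130, -144.4, -521, 0.39, 100],
    [130, -144.4, -521, 0.39, 100],
    [130, -144.4, -521, 0.39, 100],
  ],
  newtons=40,
)

```text
t: 1.6
ee_pos: [621.7, -221.1, 275.2]
tcp_rot: [[-0.0, -0.07, -0.998], [-0.0, -0.998, 0.07], [-1.0, 0.0, 0.0]]
ft_force: [-0.3, -0.0, 0.3]
opening: 85.5
```

```bash
python3 - <<'E'
from h import *
s=r.sense();print(s["t"],s["ee_pos"],s["tcp_rot"].round(4).tolist())
for n in("top","side"): cv2.imwrite(f"pics/{n}1.png",cv2.cvtColor(r.grab_frame(n),cv2.COLOR_RGB2BGR))
E
```

```text
1.6 [ 621.69294971 -221.0795458   275.18218684] [[-0.0002, -0.0698, -0.9976], [-0.0003, -0.9976, 0.0698], [-1.0, 0.0003, 0.0002]]
```

View pics/side1.png

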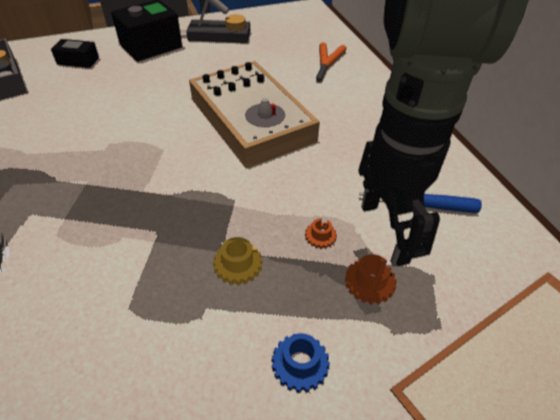

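step_arm(
  moves=[
    [40, -1, -0.7, 0, 100],
    [70, -1, -0.7, 0, 100],
    [86, -1, -0.7, 0, 100],
    [86, -1, -0.7, 0, 100],
    [86, -1, -0.7, 0, 40],
    [86, -1, -0.7, 0, 30],
    [86, -1, -0.7, 0, 30],
    [86, -1, -0.7, 0, 30],
    [86, -1, -0.7, 0, 30],
    [86, -1, -0.7, 0, 30],
  ],
  newtons=40,
)

```text
t: 2.95
ee_pos: [624.0, -219.4, 190.4]
tcp_rot: [[0.003, -0.068, -0.998], [-0.001, -0.998, 0.068], [-1.0, 0.001, -0.003]]
ft_force: [-0.7, -0.2, 5.9]
opening: 45.2
```

```bash
python3 - <<'E'
from h import *
for n in("top","side"): cv2.imwrite(f"pics/{n}2.png",cv2.cvtColor(r.grab_frame(n),cv2.COLOR_RGB2BGR))
a=[cv2.imread("pics/side2.png")[180:380,270:470],cv2.imread("pics/top2.png")[60:260,260:460]]
cv2.imwrite("pics/c2.png",cv2.resize(cv2.convertScaleAbs(np.hstack(a),alpha=1.6),None,fx=2,fy=2))
E
```

```text
(no output)
```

View pics/c2.png

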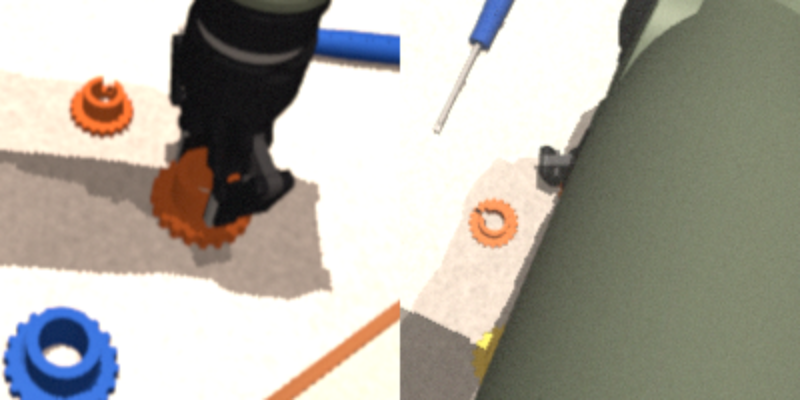

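step_arm(
  moves=[
    [-20, 0, 0, 0, 30],
    [-60, 0, 0, 0, 30],
    [-110, 0, 0, 0, 30],
    [-110, -47, 8, 0.03, 30],
    [-110, -94, 16, 0.03, 30],
    [-110, -141, 24, 0.03, 30],
    [-110, -188, 32, 0.03, 30],
    [-110, -235, 40, 0.03, 30],
    [-110, -282, 48, 0.03, 30],
    [-110, -329, 56, 0.03, 30],
    [-110, -360, 61, 0.03, 30],
    [-110, -376, 63, 0.03, 30],
  ],
  newtons=50,
)

```text
t: 4.55
ee_pos: [585.8, 69.9, 298.5]
tcp_rot: [[-0.001, -0.015, -1.0], [0.041, -0.999, 0.014], [-0.999, -0.041, 0.002]]
ft_force: [-0.2, 0.3, -1.2]
opening: 44.7
```

step_arm(
  moves=[
    [0, 0, 0, 0, 30],
    [0, 0, 0, 0, 30],
  ],
)

```text
t: 4.8
ee_pos: [585.9, 69.6, 298.5]
tcp_rot: [[-0.001, -0.015, -1.0], [0.041, -0.999, 0.015], [-0.999, -0.041, 0.002]]
ft_force: [-0.4, 0.4, 0.0]
opening: 45.2
```

```bash
python3 - <<'E'
from h import *
for n in("top","side"): cv2.imwrite(f"pics/{n}3.png",cv2.cvtColor(r.grab_frame(n),cv2.COLOR_RGB2BGR))
s=r.sense();print(s["ee_pos"],s["tcp_rot"].round(4).tolist(),s["ft_force"],s["opening"])
E
```

```text
[585.82931238  69.73764843 298.46689001] [[-0.0011, -0.0148, -0.9999], [0.041, -0.999, 0.0147], [-0.9992, -0.041, 0.0017]] [ 0.10886783  0.19899587 -0.72575568] 44.92284803671012
```

View pics/side3.png

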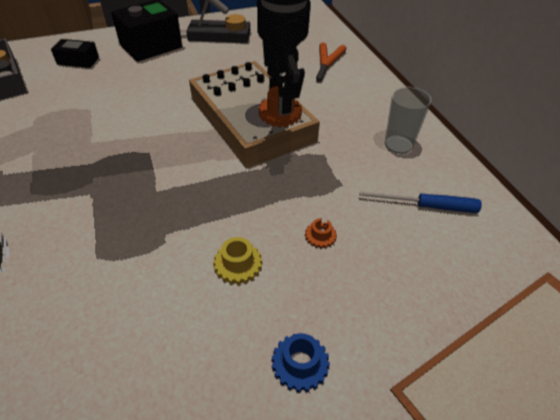

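View pics/top3.png

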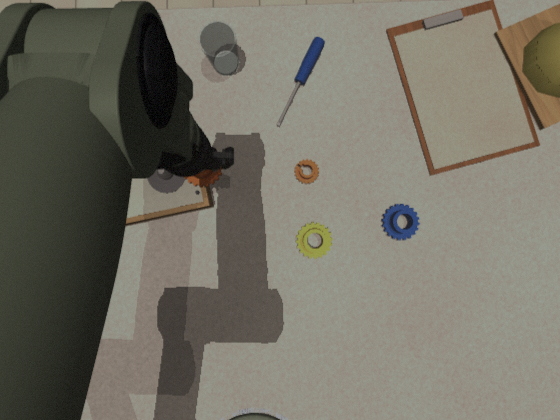

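```bash
python3 - <<'E'
from plant import r
s=r.sense();print(s["joint_positions"].round(3),s["qvel"].round(3)); print([x for x in dir(r) if x[0]!='_'])
E
```

```text
[-0.016  0.486 -0.236  0.851  0.041  3.141] [ 0.005 -0.002  0.    -0.001  0.002 -0.001]
['IKError', 'camera_params', 'finger_overhang', 'finish_job', 'grab_frame', 'sense']
```

step_arm(
  moves=[
    [0, 40, -10, 0, 30],
    [0, 80, -20, 0, 30],
    [0, 95, -24, 0, 30],
    [0, 95, -24, 0, 30],
  ],
)

```text
t: 5.4
ee_pos: [608.4, -25.8, 294.4]
tcp_rot: [[-0.001, -0.016, -1.0], [0.042, -0.999, 0.016], [-0.999, -0.042, 0.002]]
ft_force: [0.0, 0.7, -0.1]
opening: 44.6
```

```bash
python3 - <<'E'
from plant import r
s=r.sense();print(s["joint_positions"].round(3),s["ee_pos"],s["tcp_rot"].round(4).tolist())
E
```

```text
[-0.172  0.525 -0.181  0.873  0.041  2.985] [608.42880271 -25.84290797 294.35756201] [[-0.0013, -0.0159, -0.9999], [0.0417, -0.999, 0.0158], [-0.9991, -0.0416, 0.0019]]
```

step_arm(
  moves=[
    [45, 0, 0, 0, 30],
    [80, 0, 0, 0, 30],
    [96, 0, 0, 0, 30],
    [101, 0, 0, 0, 30],
    [101, 0, 0, 0, 30],
    [101, 0, 0, 0, 100],
    [101, 0, 0, 0, 100],
    [101, 0, 0, 0, 100],
    [101, 0, 0, 0, 100],
    [80, 0, 0, 0, 100],
    [30, 0, 0, 0, 100],
    [20, 0, 0, -0.17, 100],
  ],
)

```text
t: 6.9
ee_pos: [609.7, -24.5, 278.1]
tcp_rot: [[0.005, 0.16, -0.987], [0.04, -0.986, -0.16], [-0.999, -0.039, -0.011]]
ft_force: [-0.5, 0.1, -0.4]
opening: 85.4
```

```bash
python3 - <<'E'
from h import *
s=r.sense();print(s["joint_positions"].round(3),s["ee_pos"],s["tcp_rot"].round(4).tolist())
for n in("top","side"): cv2.imwrite(f"pics/{n}4.png",cv2.cvtColor(r.grab_frame(n),cv2.COLOR_RGB2BGR))
a=[cv2.imread("pics/side4.png")[20:320,130:430],cv2.imread("pics/top4.png")[40:340,100:400]]
cv2.imwrite("pics/c4.png",cv2.resize(cv2.convertScaleAbs(np.hstack(a),alpha=1.6),None,fx=1.3,fy=1.3))
E
```

```text
[-0.17   0.541 -0.2    0.833  0.04   2.811] [609.71461914 -24.46761875 278.11768462] [[0.0045, 0.1602, -0.9871], [0.0403, -0.9863, -0.1598], [-0.9992, -0.039, -0.0109]]
```

View pics/c4.png

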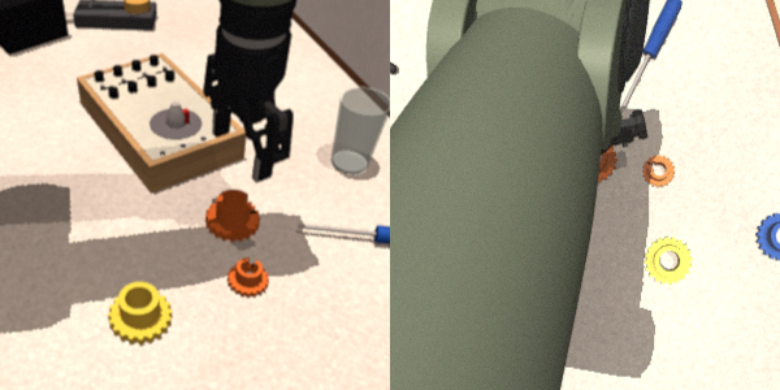

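step_arm(
  moves=[
    [0, 0, 0, -0.18, 100],
    [0, 0, 0, -0.36, 100],
    [0, 0, 0, -0.54, 100],
    [0, 0, 0, -0.72, 100],
    [0, 0, 0, -0.9, 100],
    [0, 0, 0, -1.08, 100],
    [0, 0, 0, -1.26, 100],
    [0, 0, 0, -1.44, 100],
    [0, 0, 0, -1.62, 100],
    [0, 0, 0, -1.8, 100],
    [0, 0, 0, -1.98, 100],
    [0, 0, 0, -2.16, 100],
  ],
)

```text
t: 8.5
ee_pos: [607.8, -24.0, 273.2]
tcp_rot: [[-0.003, 0.733, 0.68], [0.042, 0.68, -0.732], [-0.999, 0.026, -0.033]]
ft_force: [-0.1, -1.1, 0.1]
opening: 85.1
```

step_arm(
  moves=[
    [0, 0, 0, -0.18, 100],
    [0, 0, 0, -0.36, 100],
    [0, 0, 0, -0.54, 100],
    [0, 0, 0, -0.72, 100],
    [0, 0, 0, -0.81, 100],
    [0, 0, 0, -0.81, 100],
  ],
)

```text
t: 9.25
ee_pos: [607.9, -24.1, 273.4]
tcp_rot: [[-0.003, 0.019, 1.0], [0.041, 0.999, -0.019], [-0.999, 0.041, -0.004]]
ft_force: [-0.7, -0.5, 0.5]
opening: 85.6
```

```bash
python3 - <<'E'
from h import *
s=r.sense();print(s["t"],s["joint_positions"].round(3),s["ee_pos"],s["tcp_rot"].round(4).tolist())
for n in("top","side"): cv2.imwrite(f"pics/{n}5.png",cv2.cvtColor(r.grab_frame(n),cv2.COLOR_RGB2BGR))
im=cv2.imread("pics/side5.png")
c=proj("side",[608,-21.5,15])[0].astype(int);print(c)
cv2.imwrite("pics/c5.png",np.hstack([over("side",im,[],*c,35,10),over("side",im,[],*c,110,3)[:,:]][:1]))
E
```

```text
9.25 [-0.17   0.546 -0.204  0.83   0.04  -0.151] [607.8592173  -24.06469759 273.39525288] [[-0.0031, 0.0189, 0.9998], [0.0415, 0.999, -0.0188], [-0.9991, 0.0414, -0.0039]]
[309 188]
```

View pics/c5.png

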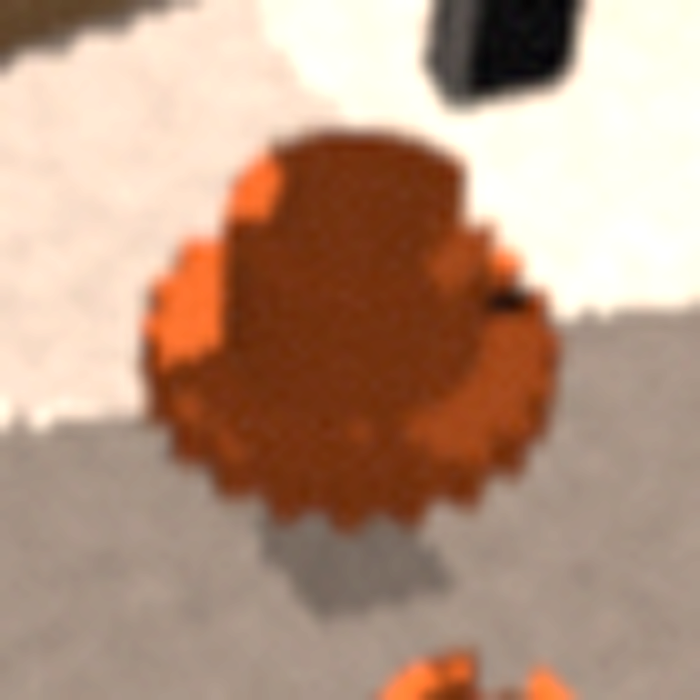

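```bash
python3 - <<'E'
from h import *
im=cv2.convertScaleAbs(cv2.imread("pics/side5.png"),alpha=1.5)
o=[]
for c in((608,-21.5,0,-.02),(606,-20,0,-.05)):
    o.append(over("side",im,[(COG+[circ(37,0)],c[:3],c[3],(255,0,0))],309,188,30,6))
cv2.imwrite("pics/c5b.png",np.hstack(o))
E
```

```text
(no output)
```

View pics/c5b.png

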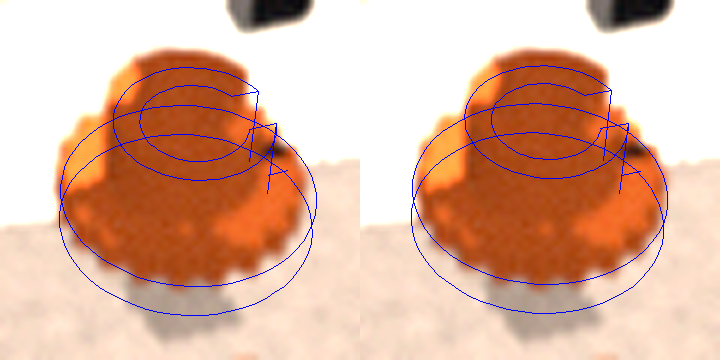

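step_arm(
  moves=[
    [40, 0, 0, 0, 100],
    [70, 0, 0, 0, 100],
    [82, 0, 0, 0, 100],
    [82, 0, 0, 0, 100],
    [82, 0, 0, 0, 40],
    [82, 0, 0, 0, 30],
    [82, 0, 0, 0, 30],
    [82, 0, 0, 0, 30],
    [82, 0, 0, 0, 30],
    [60, 0, 0, 0, 30],
    [20, 0, 0, 0, 30],
    [-25, 0, 0, 0, 30],
  ],
  newtons=50,
)

```text
t: 10.85
ee_pos: [608.0, -25.2, 300.7]
tcp_rot: [[-0.002, 0.016, 1.0], [0.041, 0.999, -0.016], [-0.999, 0.041, -0.002]]
ft_force: [-0.3, 0.2, -0.6]
opening: 44.8
```

```bash
python3 - <<'E'
from h import *
s=r.sense();print(s["t"],s["joint_positions"].round(3),s["ee_pos"],s["tcp_rot"].round(4).tolist())
for n in("side",): cv2.imwrite(f"pics/{n}6.png",cv2.cvtColor(r.grab_frame(n),cv2.COLOR_RGB2BGR))
im=cv2.imread("pics/side6.png")
c=proj("side",[608,-18,120])[0].astype(int);print(c)
cv2.imwrite("pics/c6.png",over("side",im,[],*c,45,10)[:800,:800])
E
```

```text
10.85 [-0.171  0.518 -0.174  0.887  0.04  -0.156] [608.03449552 -25.19356396 300.68587485] [[-0.0018, 0.0157, 0.9999], [0.0413, 0.999, -0.0156], [-0.9991, 0.0413, -0.0025]]
[313 139]
```

View pics/c6.png

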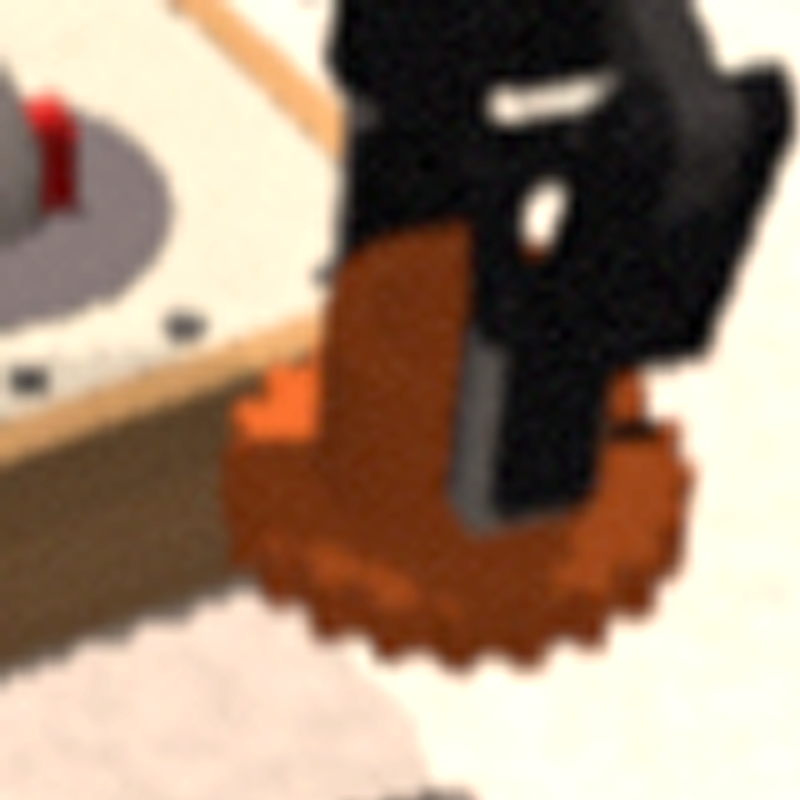

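step_arm(
  moves=[
    [2, 44, -6.4, 0.08, 30],
    [4, 88, -12.8, 0.08, 30],
    [6, 132, -19, 0.08, 30],
    [7, 165, -24, 0.08, 30],
    [7.3, 176.5, -25.7, 0.08, 30],
    [7.3, 176.5, -25.7, 0.08, 30],
    [7.3, 176.5, -25.7, 0.08, 30],
  ],
)

```text
t: 11.78
ee_pos: [585.7, 150.8, 299.6]
tcp_rot: [[-0.001, 0.097, 0.995], [0.041, 0.994, -0.097], [-0.999, 0.04, -0.005]]
ft_force: [-0.2, -0.2, 0.1]
opening: 44.6
```

```bash
cat > look.py <<'E'
from h import *
import sys
k=sys.argv[1]
s=r.sense();p,R=s["ee_pos"],s["tcp_rot"]
print(s["t"],s["joint_positions"].round(3),p,R.round(4).tolist(),s["ft_force"].round(1),s["opening"])
im={}
for n in("side","top"):
    cv2.imwrite(f"pics/{n}{k}.png",cv2.cvtColor(r.grab_frame(n),cv2.COLOR_RGB2BGR)); im[n]=cv2.imread(f"pics/{n}{k}.png")
off=[190.5,0,0.]
o=p+R@off; yaw=np.arctan2(R[1,1],R[0,1])-np.pi/2-.07+.0675
print("cog origin",o,"yaw",yaw)
# full 3d placement
Mz=-R[:,0]; a=np.array([np.cos(yaw),np.sin(yaw),0]); a-=Mz*(a@Mz); a/=np.linalg.norm(a); M=np.c_[a,np.cross(Mz,a),Mz]
L=[X@M.T for X in COG+[circ(37,0)]]
c=proj("side",o+[0,0,15])[0].astype(int)
A=over("side",im["side"],[],*c,35,11); B=over("side",im["side"],[(L,o,0,(255,0,0)),(HUB,(584.8,159.7,50),-.1,(0,255,0))],*c,35,11)
m=min(A.shape[1],390)
cv2.imwrite(f"pics/c{k}.png",cv2.resize(np.hstack([A,B]),(800,400) if A.shape[0]==A.shape[1] else None,fx=.52,fy=.52))
E
python3 look.py 7
```

```text
11.775 [ 0.121  0.508 -0.196  0.863  0.04   0.218] [585.67541845 150.81226439 299.60790304] [[-0.0008, 0.0966, 0.9953], [0.0407, 0.9945, -0.0965], [-0.9992, 0.0404, -0.0048]] [-0.2 -0.2  0.1] 44.57835572580156
cog origin [585.51364131 158.55895149 109.26554657] yaw -0.09937618924287955
```

View pics/c7.png

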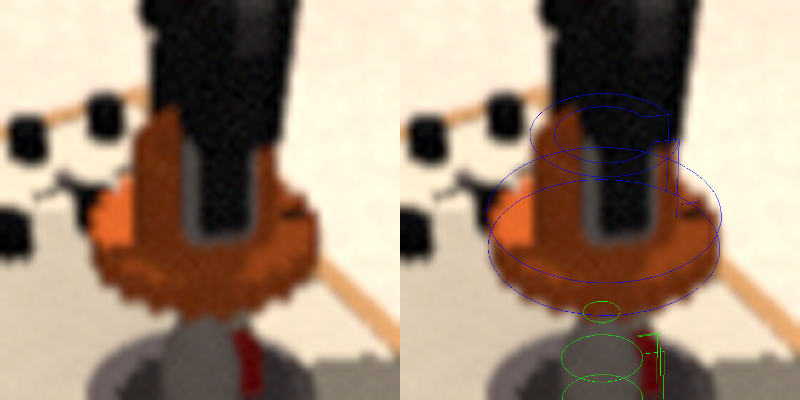

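```bash
python3 - <<'E'
from h import *
s=r.sense();p,R=s["ee_pos"],s["tcp_rot"]
im=cv2.imread("pics/side7.png");o=p+R@[190.5,0,0]
out=[]
for yaw in(None,-.1,-.2,-.3):
  Mz=-R[:,0]; y=yaw or 0; a=np.array([np.cos(y),np.sin(y),0]); a-=Mz*(a@Mz); a/=np.linalg.norm(a); M=np.c_[a,np.cross(Mz,a),Mz]
  L=[X@M.T for X in COG+[circ(37,0),np.array([[25,-3,12.],[34,-3,12],[34,3,12],[25,3,12],[25,-3,12]])]]
  out.append(over("side",im,[(L,o,0,(255,0,0))] if yaw else [],285,95,20,10))
cv2.imwrite("pics/c7b.png",np.vstack([np.hstack(out[:2]),np.hstack(out[2:])])[:,:][::1])
E
```

```text
(no output)
```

View pics/c7b.png

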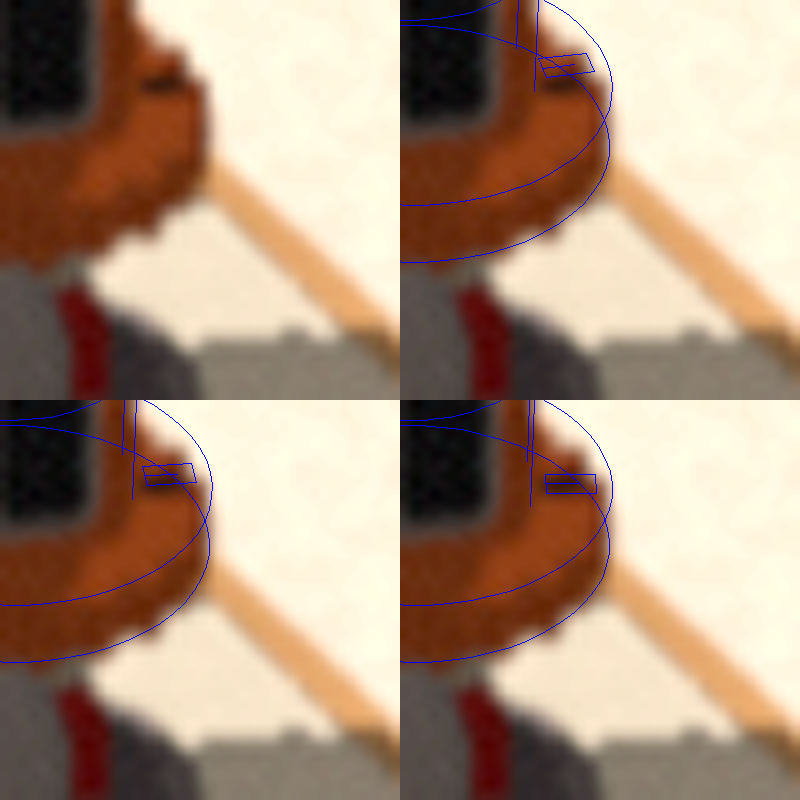

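```bash
python3 - <<'E'
from h import *
im=cv2.imread("pics/side7.png")
out=[]
for t,z,yaw in((0,107,-.1),(0,107,-.2),(.04,107,-.1),(.04,107,-.2)):
  o=np.array([585.5,158.5,z])
  Mz=np.array([0,t,np.sqrt(1-t*t)]); y=yaw or 0; a=np.array([np.cos(y),np.sin(y),0]); a-=Mz*(a@Mz); a/=np.linalg.norm(a); M=np.c_[a,np.cross(Mz,a),Mz]
  L=[X@M.T for X in COG[:3]+[circ(37,0),np.array([[25,-3,12.],[34,-3,12],[34,3,12],[25,3,12],[25,-3,12]])]]
  out.append(over("side",im,[(L,o,0,(255,0,0))] if yaw else [],275,90,30,6))
cv2.imwrite("pics/c7c.png",np.vstack([np.hstack(out[:2]),np.hstack(out[2:])])[:,:][::1])
E
```

```text
(no output)
```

View pics/c7c.png

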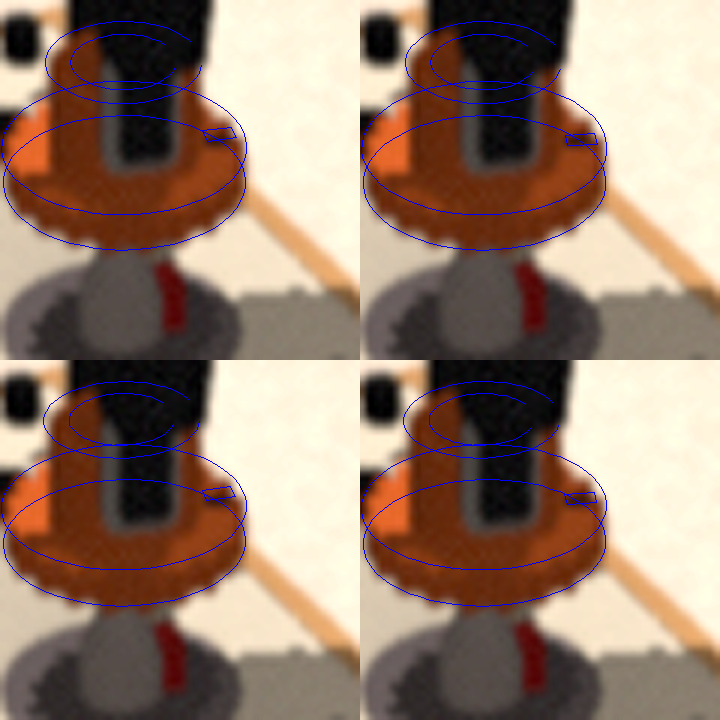

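step_arm(
  moves=[
    [10, 1.6, -0.5, 0.01, 30],
    [20, 1.2, -0.5, 0.01, 30],
    [29, 0.8, -0.5, 0.01, 30],
    [36, 0.5, -0.5, 0.01, 30],
    [40, 0.4, -0.5, 0.01, 30],
    [40, 0.4, -0.5, 0.01, 30],
  ],
)

```text
t: 12.62
ee_pos: [584.8, 154.0, 259.3]
tcp_rot: [[-0.002, 0.105, 0.994], [0.041, 0.994, -0.105], [-0.999, 0.041, -0.006]]
ft_force: [0.4, -0.3, -0.8]
opening: 44.8
```

```bash
python3 look.py 8
```

```text
12.625 [ 0.127  0.55  -0.239  0.778  0.041  0.232] [584.80105052 153.99937604 259.29729557] [[-0.0016, 0.1052, 0.9944], [0.0411, 0.9936, -0.1051], [-0.9992, 0.0407, -0.0059]] [ 0.4 -0.3 -0.8] 44.80120992572998
cog origin [584.49191284 161.83512391  68.95876692] yaw -0.10799924324720372
```

View pics/c8.png

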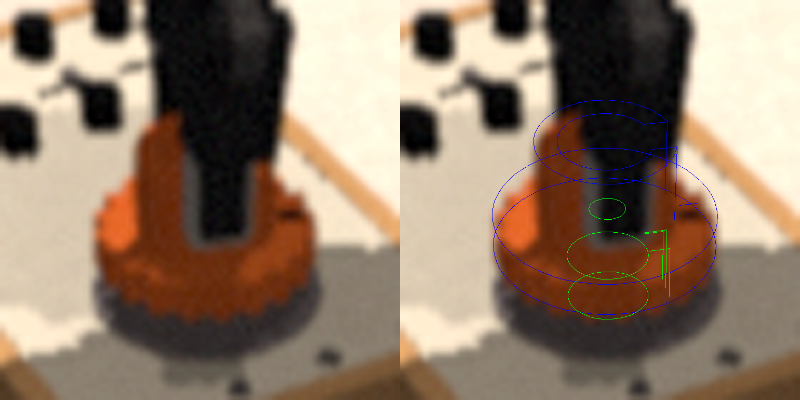

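step_arm(
  moves=[
    [4, -1.1, 0.2, 0, 30],
    [8, -1.2, 0.2, 0, 30],
    [8, -1.2, 0.2, 0, 30],
  ],
)

```text
t: 13.1
ee_pos: [584.7, 153.0, 251.1]
tcp_rot: [[-0.002, 0.105, 0.994], [0.041, 0.994, -0.105], [-0.999, 0.041, -0.006]]
ft_force: [0.3, -0.5, 0.1]
opening: 44.6
```

step_arm(
  moves=[
    [3, -0.1, 0, 0, 30],
    [6, -0.2, 0, 0, 30],
    [9, -0.4, 0, 0, 30],
    [9, -0.4, 0, 0, 30],
  ],
)

```text
t: 13.6
ee_pos: [584.8, 153.2, 244.3]
tcp_rot: [[-0.0, 0.105, 0.994], [0.041, 0.994, -0.105], [-0.999, 0.041, -0.005]]
ft_force: [-5.3, -0.4, 12.7]
opening: 45.0
```

```bash
python3 look.py 9
```

```text
13.6 [ 0.125  0.567 -0.255  0.744  0.041  0.231] [584.79602011 153.1829129  244.33775312] [[-0.0003, 0.1051, 0.9945], [0.0412, 0.9936, -0.105], [-0.9992, 0.041, -0.0046]] [-5.3 -0.4 12.7] 45.028101856859585
cog origin [584.73852907 161.03431532  53.99962721] yaw -0.10789220399814675
```

View pics/c9.png

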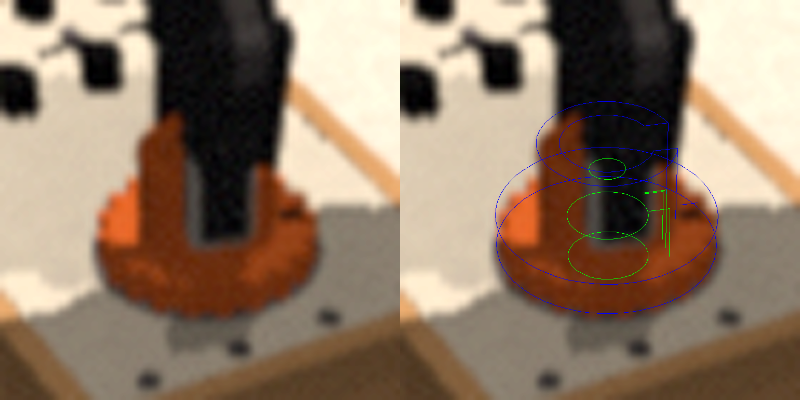

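step_arm(
  moves=[
    [0, 0, 0, 0, 30],
    [-1, 0, 0, 0, 60],
    [-1, 0, 0, 0, 100],
    [-1, 0, 0, 0, 100],
    [-1, 0, 0, 0, 100],
    [-10, 0.4, 0, 0, 100],
    [-30, 1.2, 0, 0, 100],
    [-60, 2.4, 0, 0, 100],
    [-100, 4, 0, 0, 100],
    [-140, 6, 0, 0, 100],
  ],
)

```text
t: 14.95
ee_pos: [585.5, 153.2, 384.5]
tcp_rot: [[-0.001, 0.105, 0.994], [0.041, 0.994, -0.105], [-0.999, 0.041, -0.005]]
ft_force: [0.6, -0.0, -0.4]
opening: 85.8
```

```bash
python3 look.py 10; python3 - <<'E'
from h import *
im=cv2.imread("pics/side10.png");o=[]
for z in(None,50,57):
    o.append(over("side",im,[(COG,(584.8,159.7,z),-.1,(255,0,0))] if z else [],268,108,26,5))
cv2.imwrite("pics/c10b.png",np.hstack(o))
E
```

```text
14.95 [ 0.125  0.438 -0.077  1.051  0.041  0.231] [585.54466266 153.21515655 384.48206945] [[-0.0008, 0.1053, 0.9944], [0.0412, 0.9936, -0.1052], [-0.9991, 0.0409, -0.0051]] [ 0.6 -0.  -0.4] 85.81565868411954
cog origin [585.38964526 161.0684214  194.14407482] yaw -0.1080938200174007
```

View pics/c10b.png

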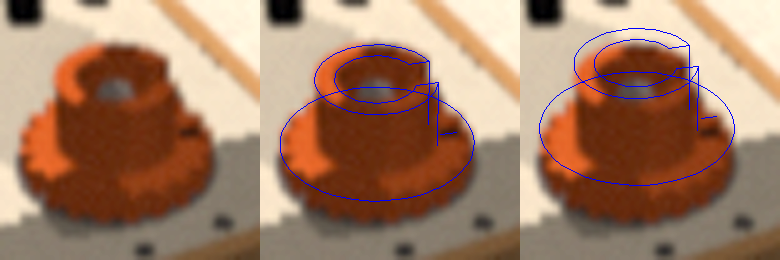

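View pics/top10.png

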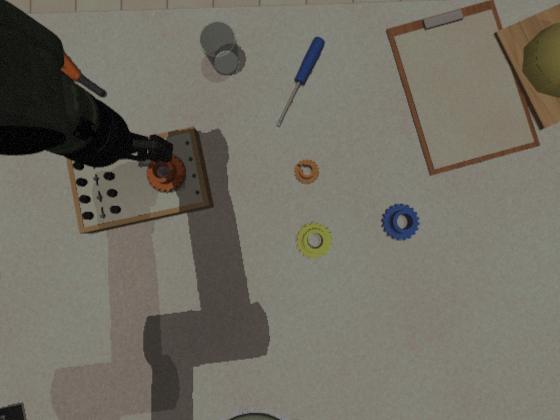

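The z = 50 overlay (panel height) lies on the cog's rim, boss and slot, with the mark on the key side and the cone visible inside the bore. The z = 57 overlay is clearly off. The blue and yellow cogs are at their starting pixels, and the gripper is clear.

```bash
python3 -c "
from plant import r
print(r.finish_job())"
```

```text
the job is handed in; nothing more can be done
None
```

The orange cog is on the keyed hub with its slot on the red key, released, and the job was handed in at about 15 s of the 35 s allowed. `finish_job` gave no verdict, so this rests on my own checks.

**What I did:**
- I chose the larger of the two orange cogs by its 74 mm size and gripped it.
- On the way to the hub, joint 6 hit its range limit. I set the cog down on open table, turned the gripper half round and gripped it again.
- I then turned it to the key, lowered it in steps until it touched the panel with about 13 N, and opened the gripper.

**Last checks:**
- **Seating:** The side picture matches the cog model placed at panel height on the hub's axis. The model 7 mm higher clearly does not fit.
- **Slot angle:** The slot lines up with the key at about -0.10 rad. I judged this by eye from overlays, good to roughly 0.05 rad. The cog went down past the key without resistance.
- **Surroundings:** The blue and yellow cogs are at their starting pixels. The wrist force is about 0, and the gripper is well above the cog.

**What disagreed:**
- Hitting the joint limit left the tool tilted by 0.04 rad for the rest of the job.
- While held, the cog looked more upright than the tool's tilt implied, which put its y position in doubt by 1 to 2 mm until it was on the hub.
- The side camera alone decided the final check, because the arm partly hid the cog from the top camera.

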